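# Set out the drinks counter in its fitted wooden rests

## Robot

A 6-joint arm with a two-finger parallel gripper is mounted at the origin on a cart in front of the work surface, level with it; the furniture and walls round the work are solid. World frame = base frame: x ahead of the robot, y to its left, z up, the work surface at z = 0. Lengths are in mm, angles in degrees, forces in N, time in s.
With the tool pointing down it reaches from about 425 to 1125 mm from the base axis. Payload 14.9 kg.
Tool frame: the origin (TCP) lies midway between the tips of the shut fingers; the grasp point (between the pads) lies ctrl.pinch_z behind it (ctrl.pinch_z is the distance from the TCP to the grasp point, in mm); z points along the fingers, y is the line along which they close (so a half turn about z gives the same grasp; the last joint's range is limited). The gripper opens to 91 mm and grips with 3 to 60 N. Pads are 32 mm wide; open, the fingers measure 118 mm over their backs; the gripper's body (76 mm by 178 mm) begins 60 mm behind the grasp point.
Start: joints at [74.467, 21.709, 99.362, -0, 58.929, -1.908], TCP at [164.902, 680.313, 213.932] pointing down, gripper open.
Joint ranges: [-158.91, 158.91], [-42.39, 125.64], [0.06, 152.35], [-60.88, 240.88], [17.5, 164.5], [-176.32, 176.32]. Speed limits (degrees/s): [108.29, 108.29, 136.94, 180, 180, 180].

## Interface

Orientations are given as a 3x3 rotation matrix whose columns are the frame's x, y, z axes.
In Python, from station import ctrl gives the robot as it stands.
- The arm moves only by the tool apply_moves, never from a script. Its argument "plan" is text: rows parted by semicolons, each of 7 numbers parted by spaces: the finger opening in cm, from 0 to 9.12, then the shift along the world's x, y, z in cm, then the turn, a rotation vector about the world's x, y, z in degrees. A call has 1 to 20 rows; each row shifts and turns the commanded pose from where the row before left it; what a row does not reach is not made up. A row lasts 1/10 s, in which the tool goes at most 50 mm and 8.59 degrees, less where a joint would pass 70% of its speed; a pose out of reach is approached as far as the arm can. A call with a gripper value outside its range is refused whole. The fingers move at their own pace and stop on an object; "force" is the grip in N (left out, the last holds). Time passes only in rows, so rows that do not move let the fingers close. It gives the time, the measured TCP pose, the force, the opening and the grip force at its end, in the units of the state.
- ctrl.observe(): the state, without advancing time (a new reading comes with each control period).
- ctrl.read_camera(name): name is "side" or "top" or "wrist"; returns a dict with "image" (420x560x3 uint8, red, green, blue), "z_map" (420x560 float32, mm along the optical axis (not along the pixel's ray), 0 where there is no reading), "vfov" (degrees; the focal length in pixels is half the picture's height over the tangent of half this angle, whatever the lens; pixels are square), "cx", "cy" (the principal point, pixels), "rvec" (rotation vector, rad) and "tvec" (3), from world to camera coordinates, as OpenCV has them; the wrist camera has in their place "T_tool_cam" (4x4, takes a point from camera to tool coordinates, whose origin is the TCP and whose axes are the flange's). Camera axes: x right, y down, z forward; pixel columns grow to the right and rows downward; lengths in mm; the calibration is good to about 2 mm. A picture is of the moment at which its call begins: read the wrist's pose just before it.
- ctrl.close_job(): hands the job in; it is judged then, once.
Trained networks look in the newest picture that a camera, given by its name, has taken for a name from the list of things; names that differ only in an ending like _2 or _b are one class to them, and where a whole thing is asked for, a point or a joint stands for the part that bears it (a point fixed in the world has none). Each returns a list of dicts, best first, with "confidence" (0 to 1); they miss things now and then, are a little off and sometimes report something else, mostly with a low value. They report only what shows in the picture. A call takes as long as a camera call.
- ctrl.boxes_of(camera, target): "xy" ([column, row] as shares, 0 to 1, of the picture: columns of its width, rows of its height, amid what is visible of it).
- ctrl.trace(camera, target): "region" (420x560 bool, what is visible of it) and "xy" ([column, row] as shares, 0 to 1, of the picture: columns of its width, rows of its height, amid what is visible of it).
- ctrl.landmark_of(camera, target): "xy" ([column, row] as shares, 0 to 1, of the picture: columns of its width, rows of its height: a listed point, or the origin of a listed thing).
The state is a dict: "time_s": time; "q": joint angles; "dq": joint speeds; "joint_torque": joint torques, N m; "position": TCP position; "ee_rot": TCP orientation; "contact_force": force on the tool from outside, world axes, zero at the start; "moment": the same for the moment, N m; "opening": finger opening in mm; "grasp_force": force on a finger pad.
Only numpy, scipy, OpenCV 4.12 (cv2) and the standard library are available. Lean on these libraries where they do the work, as an engineer would, in place of code of your own. Each camera call takes 0.05 s, during which the arm holds its last target. There are 200 camera calls.

## Task

Set out the drinks counter: stand the film roll, the spice jar and the kitchen timer upright in the wooden rests shaped for them, and lay the marker pen lengthwise in the long pen rest, each down on the floor of its own recess. Let go of everything, do not tip over the roll, the jar or the timer on the way, and leave the green lid and the teaspoon where they lie.

Things in the scene. Friction and masses are not known exactly. Their poses are not given: they have to be found in the camera images.
- film_mid (a point): Roll of white sealing film standing upright: plain white cylinder, diameter 68 mm, height 110 mm, about 0.4 kg. Point: its centre, 55 mm above its foot; z is its axis, up. (Obstacle behind all the things: a fixed microwave oven 280 mm high, whose side towards the robot runs from about x 0.567, y 0.24 to x 0.633, y -0.137, in m; carry things along the front edge of the worktop to keep the gripper and wrist clear of it. The worktop's front edge is at about x 0.38.)
- jar_mid (a point): Spice jar standing upright: clear round jar with a green label and black cap, diameter 45 mm, height 105 mm, about 0.1 kg. Point: its centre, 52 mm above its foot; z is its axis, up
- timer_mid (a point): White kitchen timer with a display, standing upright on its narrow edge: 24 mm thick along its x (grasp across this; buttons stand out 3 mm more), 68 mm wide along its y, 66 mm high along its z. Point: its centre, 33 mm above its foot
- pen_mid (a point): White and blue marker pen lying on its side: 135 mm long along its y, about 16 mm thick, 30 g; it can roll. Point: its centre, 8 mm above what it lies on
- film_rest (a point): Rest for the film roll: square block 98 x 98 mm with the larger round recess, diameter 84 mm, of light wood, 14 mm high, fixed to the worktop. Point: centre of the recess floor, 5 mm above the worktop; the rim stands 9 mm above that floor; z up
- jar_rest (a point): Rest for the spice jar: square block 79 x 79 mm with the smaller round recess, diameter 61 mm, of light wood, 14 mm high, fixed to the worktop. Point: centre of the recess floor, 5 mm above the worktop; the rim stands 9 mm above that floor; z up
- timer_rest (a point): Rest for the timer: block with a rectangular recess, 42 mm along its x and 84 mm along its y (the timer's width goes along y, either way round), of light wood, 14 mm high, fixed to the worktop. Point: centre of the recess floor, 5 mm above the worktop; the rim stands 9 mm above that floor; z up
- pen_rest (a point): Rest for the marker: narrow strip 46 mm (x) by 158 mm (y) with a groove 34 mm wide and 146 mm long along its y, made of light wood, 14 mm high, fixed to the worktop. Point: centre of the recess floor, 5 mm above the worktop; the rim stands 9 mm above that floor; z up. Side walls only along the last 30 mm at either end: the middle 98 mm is open at both sides for fingers
- lid: Green screw lid, diameter 92 mm, 18 mm high, loose, to be left alone. Origin: centre of its underside
- spoon: Steel teaspoon, 130 mm long along its x, 26 mm wide, 11 mm high, loose, to be left alone. Origin: centre of its underside

How it is judged:
By the outcome, as a careful person would: the job done as asked, in the order asked, and still so for the second after the job is handed in, with the robot touching nothing.
It also fails if it takes over 131 s, if anything falls off the work surface, if the arm or the gripper's body presses on something with over 40 N, if the wrist force passes 120 N, or if a joint passes its speed limit or range.

## Working session

There is one attempt and no reset: what is moved stays moved. The work goes in short steps, Python scripts to look and compute and a tool call to move; the robot and the scene stay as the last step left them, time stands still between calls to the robot, and variables do not carry over. Pictures are saved under pics/ and viewed, at most 14 in all, crops included, and the job is handed in when it is done.

Besides the shell and the picture viewer there is one more tool, called in YAML: its name, and indented under it one key for each argument. apply_moves: Moves the arm, as the interface text tells. Its arguments: {"type":"object","properties":{"plan":{"type":"string"},"force":{"type":"number"}},"required":["plan"]}

```bash
mkdir -p pics
cat > h.py <<'E'
import numpy as np, cv2
from station import ctrl
def K(c):
    f=210/np.tan(np.radians(c['vfov'])/2); return np.array([[f,0,c['cx']],[0,f,c['cy']],[0,0,1]])
def T_wc(c,s=None):
    T=np.eye(4)
    if 'rvec' in c:
        R=cv2.Rodrigues(np.array(c['rvec'],float))[0]; T[:3,:3]=R.T; T[:3,3]=-R.T@np.array(c['tvec']).ravel()
    else:
        A=np.eye(4);A[:3,:3]=s['ee_rot'];A[:3,3]=s['position'];T=A@np.array(c['T_tool_cam'])
    return T
def snap(name):
    s=ctrl.observe(); c=ctrl.read_camera(name); c['T']=T_wc(c,s); return c
def cloud(c):
    z=c['z_map']; k=K(c); v,u=np.mgrid[:420,:560]
    P=np.stack([(u-k[0,2])/k[0,0]*z,(v-k[1,2])/k[1,1]*z,z],-1)
    W=P@c['T'][:3,:3].T+c['T'][:3,3]; W[z==0]=np.nan; return W
def ray(c,uv,h):
    d=c['T'][:3,:3]@np.linalg.inv(K(c))@np.array([uv[0],uv[1],1]); o=c['T'][:3,3]
    return o+d*(h-o[2])/d[2]
def save(c,n,crop=None):
    im=c['image'][:,:,::-1]
    cv2.imwrite('pics/'+n,im)
E
cat > a.py <<'E'
from h import *
s=ctrl.observe(); print(s['ee_rot'],s['position'],ctrl.pinch_z,s['time_s'],s['opening'])
H=dict(film_mid=55,jar_mid=52,timer_mid=33,pen_mid=8,film_rest=5,jar_rest=5,timer_rest=5,pen_rest=5,lid=0,spoon=0)
for n in ['top','side','wrist']:
    c=snap(n); save(c,n+'0.png'); W=cloud(c); np.savez(n+'0.npz',W=W,im=c['image'])
    for t in H:
        l=ctrl.landmark_of(n,t)[:2]; r=ctrl.trace(n,t)[:1]
        for x in l: print(n,t,round(x['confidence'],2),np.round(np.array(x['xy'])*[560,420]),ray(c,np.array(x['xy'])*[560,420],H[t]).round(0))
        for x in r:
            p=W[x['region']]; p=p[~np.isnan(p[:,0])]
            if len(p): print('   trace',round(x['confidence'],2),len(p),np.percentile(p,[2,50,98],axis=0).round(0).tolist())
E
python3 a.py
```

```text
[[-9.71852091e-01  2.35591636e-01 -3.05983715e-04]
 [ 2.35591830e-01  9.71851497e-01 -1.07585112e-03]
 [ 4.39092064e-05 -1.11765542e-03 -9.99999374e-01]] [164.77951425 679.89535191 213.29594987] 18.8 0.0 91.13854944488263
top film_mid 0.76 [440. 240.] [ 465. -266.   55.]
   trace 0.83 982 [[435.0, -328.0, -3.0], [467.0, -256.0, 100.0], [500.0, -235.0, 113.0]]
top jar_mid 0.23 [260. 250.] [450. 211.  52.]
   trace 0.62 395 [[450.0, -169.0, 12.0], [471.0, -139.0, 102.0], [491.0, -125.0, 107.0]]
top timer_mid 0.53 [358. 239.] [474. -52.  33.]
top timer_mid 0.5 [224. 213.] [551. 305.  33.]
   trace 0.63 313 [[462.0, -88.0, -2.0], [481.0, -51.0, 64.0], [500.0, -21.0, 69.0]]
top pen_mid 0.7 [312. 229.] [502.  69.   8.]
   trace 0.48 223 [[440.0, 53.0, 6.0], [500.0, 62.0, 14.0], [555.0, 70.0, 19.0]]
top film_rest 0.7 [260. 253.] [440. 213.   5.]
   trace 0.94 1200 [[398.0, 173.0, 0.0], [443.0, 218.0, 7.0], [489.0, 264.0, 17.0]]
top jar_rest 0.88 [172. 213.] [557. 454.   5.]
top jar_rest 0.31 [312. 227.] [507.  69.   5.]
   trace 0.91 871 [[515.0, 407.0, 0.0], [553.0, 449.0, 10.0], [591.0, 4
[... 982 characters left out ...]
]]
side film_rest 0.92 [240. 233.] [444. 210.   5.]
   trace 0.77 842 [[391.0, 167.0, 2.0], [441.0, 218.0, 8.0], [486.0, 265.0, 16.0]]
side jar_rest 0.55 [243. 191.] [557. 445.   5.]
   trace 0.66 343 [[510.0, 407.0, 2.0], [551.0, 447.0, 11.0], [589.0, 486.0, 16.0]]
side timer_rest 0.56 [253. 207.] [541. 330.   5.]
   trace 0.88 418 [[512.0, 256.0, 0.0], [547.0, 304.0, 7.0], [581.0, 355.0, 15.0]]
side pen_rest 0.98 [219. 208.] [444. 369.   5.]
   trace 0.81 427 [[414.0, 283.0, 2.0], [442.0, 361.0, 6.0], [468.0, 439.0, 15.0]]
side lid 0.35 [205. 188.] [457. 535.   0.]
side spoon 0.48 [208. 188.] [465. 532.   0.]
   trace 0.45 30 [[495.0, 540.0, -1.0], [510.0, 555.0, 4.0], [524.0, 563.0, 8.0]]
```

View pics/top0.png

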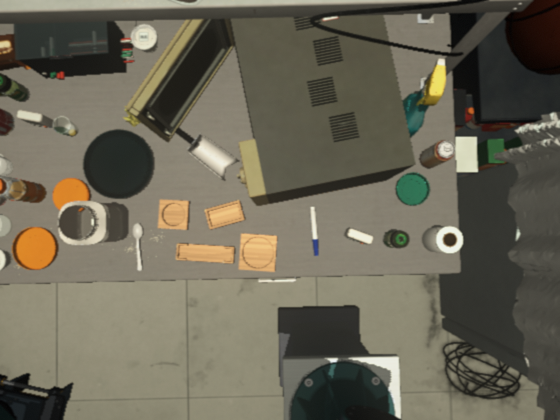

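View pics/side0.png

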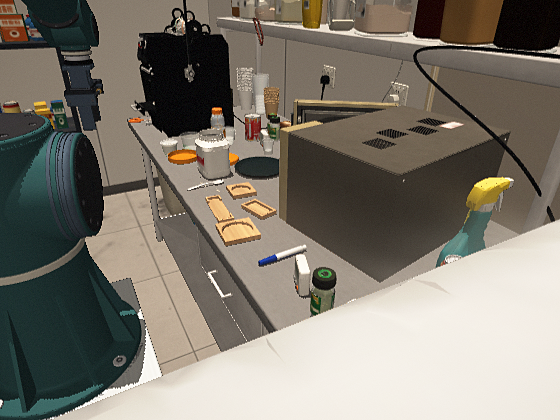

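```bash
cat > b.py <<'E'
from h import *
def rect(P): 
    r=cv2.minAreaRect(P[:,:2].astype(np.float32)); return np.round(r[0],1),np.round(r[1],1),round(r[2],1)
for n in ['top','side']:
    c=snap(n);W=cloud(c);ctrl.boxes_of(n,'lid')
    for t,lo,hi in [('film_mid',95,120),('jar_mid',90,120),('timer_mid',45,75),('pen_mid',5,25),('film_rest',11,20),('jar_rest',11,20),('timer_rest',11,20),('pen_rest',11,20),('spoon',3,20)]:
        for x in ctrl.trace(n,t)[:1]:
            p=W[x['region']]; p=p[p[:,2]>lo]; p=p[p[:,2]<hi]
            if len(p)<8: continue
            if t!='spoon' and t!='pen_mid':
                m=np.median(p[:,:2],0); 
                p=p[np.linalg.norm(p[:,:2]-m,axis=1)<110]
            print(n,t,len(p),*rect(p),'z95',np.percentile(p[:,2],90).round(1))
# all above-table points on the top view as height clusters
E
python3 b.py
```

```text
top film_mid 523 [ 467.8 -268.4] [68.7 65.6] 89.3 z95 112.3
top jar_mid 267 [ 471.  -146.8] [42.9 44.3] 22.3 z95 106.9
top timer_mid 245 [481.  -53.9] [68.4 24.3] 68.5 z95 67.5
top pen_mid 261 [497.2  61.9] [132.5  16.6] 4.2 z95 16.8
top film_rest 460 [443.2 218. ] [98.  97.7] 84.5 z95 16.4
top jar_rest 382 [552.  447.2] [79.3 77.3] 85.7 z95 16.6
top timer_rest 247 [548.9 307.5] [57.4 99.7] 14.1 z95 16.4
top pen_rest 65 [444.5 374.5] [132.8  45.2] 83.8 z95 16.5
top spoon 141 [465.1 549.3] [ 26.3 126.4] 88.4 z95 9.3
side jar_mid 413 [ 467.4 -147.5] [45.6 43.3] 66.3 z95 106.1
side timer_mid 289 [476.8 -55.5] [66.4 22.8] 68.4 z95 67.1
side pen_mid 287 [496.1  60.5] [134.9  15.3] 3.3 z95 15.9
side film_rest 316 [439.6 216.7] [99.1 98. ] 85.7 z95 15.4
side jar_rest 158 [548.8 447.9] [84.6 77.4] 84.6 z95 15.6
side timer_rest 140 [545.5 308. ] [ 60.1 100.1] 14.8 z95 14.7
side pen_rest 48 [435.6 289.6] [47.1 43.2] 86.3 z95 15.0
```

The top view shows a row along the front of the counter: pen (314,230), timer (358,236), jar (396,239), roll (442,240). The rests are on the left: jar (173,214), timer (225,214), pen (205,253), film (258,252). The side view agrees with this, though the white sofa hides the roll. Now moving towards the roll.

apply_moves:
  plan: "9.1 3.4 -3.1 0.5 0 0 1;9.1 3.4 -3.1 0.5 0 0 1;9.1 3.4 -3.1 0.5 0 0 1;9.1 3.4 -3.1 0.5 0 0 1;9.1 3.4 -3.1 0.5 0 0 1;9.1 3.4 -3.1 0.5 0 0 1;9.1 3.4 -3.1 0.5 0 0 1;9.1 3.4 -3.1 0.5 0 0 1;9.1 0 -4.5 0 0 0 0;9.1 0 -4.5 0 0 0 0;9.1 0 -4.5 0 0 0 0;9.1 0 -4.5 0 0 0 0;9.1 0 -4.5 0 0 0 0;9.1 0 -4.5 0 0 0 0;9.1 0 -4.5 0 0 0 0;9.1 0 -4.5 0 0 0 0;9.1 0 -4.5 0 0 0 0;9.1 0 -4.5 0 0 0 0;9.1 0 -4.5 0 0 0 0;9.1 0 -4.5 0 0 0 0"

```text
time_s: 6.25
position: [436.6, -109.6, 254.3]
ee_rot: [[-0.995, 0.098, 0.001], [0.098, 0.995, -0.0], [-0.001, -0.0, -1.0]]
contact_force: [1.0, 0.7, 0.3]
opening: 91.1
grasp_force: 0.0
```

Run:
```python
from h import *
print(ctrl.observe()['position'],ctrl.observe()['q'])
W=np.load('top0.npz')['W'].reshape(-1,3); W=W[~np.isnan(W[:,0])]
# heights near the timer/jar placing (grid 25mm)
for x in range(700,375,-25):
    r=[]
    for y in range(200,620,30):
        m=(abs(W[:,0]-x)<13)&(abs(W[:,1]-y)<15); r.append(int(W[m,2].max()) if m.any() else -9)
    print(x,r)
```

```text
[ 436.59276577 -109.58215684  254.29356451] [-1.70576058e+01 -5.10574961e+00  1.25776343e+02  1.34129281e-03
  5.92772754e+01 -1.01428127e+02]
700 [279, 277, 45, 48, 13, 45, 47, 8, 5, 5, 17, 11, 10, 11]
675 [280, 280, 4, 6, 49, 49, 5, 4, 6, 5, 20, 10, 10, 10]
650 [279, 279, 3, 4, 49, 3, 6, 4, 4, 5, 17, 16, 10, 9]
625 [280, 278, 215, 4, 6, 4, 5, 6, 4, 3, 5, 17, 15, 9]
600 [279, 278, 15, 5, 5, 6, 7, 12, 18, 17, 5, 4, 18, 16]
575 [279, 278, 16, 19, 17, 16, 5, 19, 17, 18, 15, 4, 7, 126]
550 [4, 4, 19, 9, 9, 18, 4, 18, 9, 16, 17, 4, 6, 129]
525 [5, 4, 19, 17, 18, 16, 5, 18, 18, 17, 15, 8, 8, 140]
500 [19, 17, 19, 4, 6, 14, 5, 15, 4, 4, 5, 9, 10, 128]
475 [17, 17, 18, 5, 15, 10, 9, 16, 16, 6, 7, 15, 13, 118]
450 [9, 11, 17, 18, 15, 11, 9, 10, 16, 4, 3, 12, 12, 4]
425 [12, 9, 19, 16, 16, 9, 8, 16, 15, 7, 4, 9, 9, 4]
400 [19, 20, 17, 5, 5, 5, 6, 4, 4, 6, 5, 6, 4, 4]
```

apply_moves:
  plan: "9.1 0.7 -4 0 0 0 0;9.1 0.7 -4 0 0 0 0;9.1 0.7 -4 0 0 0 0;9.1 0.8 -3.9 0 0 0 0;9.1 0 0 0 0 0 0;9.1 0 0 0 0 0 0"

```text
time_s: 6.85
position: [465.7, -267.1, 253.7]
ee_rot: [[-0.995, 0.099, -0.0], [0.099, 0.995, 0.0], [0.0, 0.0, -1.0]]
contact_force: [-0.1, -0.8, 1.1]
opening: 90.9
grasp_force: 0.0
```

```bash
cat > look.py <<'E'
import sys
from h import *
s=ctrl.observe(); print(s['position'].round(1), s['time_s'], 'yaw y', np.degrees(np.arctan2(s['ee_rot'][1,1],s['ee_rot'][0,1])).round(1))
c=snap('wrist'); save(c,sys.argv[1]+'.png'); W=cloud(c)
for a in sys.argv[2:]:
    t,lo,hi=a.split(','); lo=float(lo);hi=float(hi)
    for x in ctrl.trace('wrist',t)[:1]:
        p=W[x['region']]; p=p[(p[:,2]>lo)&(p[:,2]<hi)]
        if len(p)<8: print(t,'few');continue
        m=np.median(p[:,:2],0); p=p[np.linalg.norm(p[:,:2]-m,axis=1)<110]
        r=cv2.minAreaRect(p[:,:2].astype(np.float32))
        print(t,round(x['confidence'],2),len(p),np.round(r[0],1),np.round(r[1],1),round(r[2],1),'z',np.percentile(p[:,2],[10,90]).round(1))
    for x in ctrl.landmark_of('wrist',t)[:1]: print('  lm',round(x['confidence'],2),np.array(x['xy'])*[560,420])
E
python3 look.py w1 film_mid,90,120 jar_mid,90,120 timer_mid,45,75
```

```text
[ 465.7 -267.1  253.7] 6.85 yaw y 84.3
film_mid 0.68 2376 [ 464.7 -267.3] [66.1 67. ] 81.8 z [109.  111.9]
  lm 0.8 [277.872 187.11 ]
  lm 0.7 [373.296 182.406]
timer_mid 0.92 1113 [479.2 -52.6] [68.9 24.2] 68.4 z [59.4 67.3]
  lm 0.77 [438.088 180.6  ]
```

apply_moves:
  plan: "9.1 0 0 -4 0 0 0;9.1 0 0 -4 0 0 0;9.1 0 0 -4 0 0 0;9.1 0 0 -4 0 0 0;9.1 0 0 -3.3 0 0 0;9.1 0 0 0 0 0 0;5 0 0 0 0 0 0;5 0 0 0 0 0 0;5 0 0 0 0 0 0;5 0 0 0 0 0 0;5 0 0 0 0 0 0;5 0 0 0 0 0 0;5 0 0 0 0 0 0;5 0 0 0 0 0 0"
  force: 35

```text
time_s: 8.6
position: [466.9, -267.3, 62.6]
ee_rot: [[-0.995, 0.098, 0.002], [0.098, 0.995, -0.001], [-0.002, -0.001, -1.0]]
contact_force: [-2.2, 1.1, 11.5]
opening: 67.2
grasp_force: 35.0
```

apply_moves:
  plan: "5 0 0 1 0 0 0;5 0 0 2.5 0 0 0;5 0 0 3.5 0 0 0;5 0 0 3.5 0 0 0;5 0 0 3 0 0 0;5 -0.5 1.5 0.5 0 0 0;5 -1 3 0 0 0 0;5 -1 4 0 0 0 0;5 0 4 0 0 0 0;5 0 4 0 0 0 0;5 0 4 0 0 0 0;5 0 4 0 0 0 0;5 0 4 0 0 0 0;5 0 4 0 0 0 0;5 0 4 0 0 0 0;5 0 4 0 0 0 0;5 0 4 0 0 0 0;5 0 3 0 0 0 0;5 0 0.9 0 0 0 0;5 0 0 0 0 0 0"

```text
time_s: 10.6
position: [439.5, 218.1, 200.1]
ee_rot: [[-0.995, 0.096, -0.001], [0.096, 0.995, -0.001], [0.001, -0.001, -1.0]]
contact_force: [-0.4, -0.1, -5.6]
opening: 66.9
grasp_force: 35.0
```

```bash
python3 look.py w2 film_rest,11,20 pen_rest,11,20 film_mid,20,120
python3 - <<'E'
from h import *
c=snap('top');W=cloud(c)
for x in ctrl.trace('top','film_mid')[:1]:
    p=W[x['region']];print(x['confidence'],np.nanpercentile(p,[5,50,95],axis=0).round())
E
```

```text
[439.5 218.1 200.1] 10.6 yaw y 84.5
film_rest 0.69 1451 [423.7 221.6] [98.2 61.1] 84.5 z [13.5 15.6]
  lm 0.71 [277.816 191.1  ]
pen_rest 0.72 445 [443.3 373.9] [138.8  45.7] 85.2 z [12.  14.8]
  lm 0.87 [393.904 180.012]
film_mid few
  lm 0.88 [277.424 243.516]
```

View pics/w2.png

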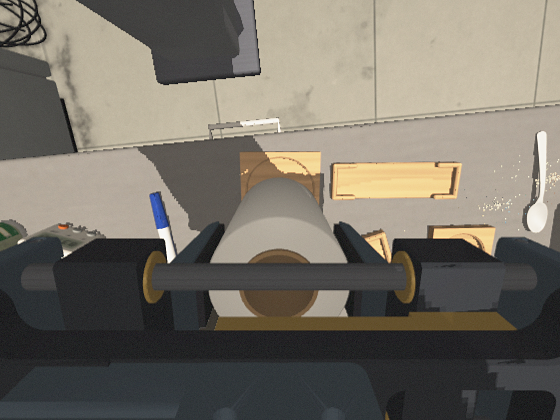

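The roll is held upright with its rest directly below it (rest edge at (240–320,152)). Lowering it.

apply_moves:
  plan: "5 0.3 0.1 -3 0 0 0;5 0 0 -4 0 0 0;5 0 0 -3 0 0 0;5 0 0 -1.5 0 0 0;5 0 0 -0.8 0 0 0;5 0 0 -0.5 0 0 0;5 0 0 -0.3 0 0 0;5 0 0 0 0 0 0"

```text
time_s: 11.85
position: [444.3, 218.5, 70.4]
ee_rot: [[-0.995, 0.098, 0.001], [0.098, 0.995, 0.0], [-0.001, 0.0, -1.0]]
contact_force: [0.4, 0.9, -4.6]
opening: 67.4
grasp_force: 35.0
```

apply_moves:
  plan: "5 0 0 -0.2 0 0 0;5 0 0 -0.1 0 0 0;5 0 0 0 0 0 0"

```text
time_s: 12.15
position: [444.3, 218.5, 67.6]
ee_rot: [[-0.995, 0.098, 0.001], [0.098, 0.995, 0.0], [-0.001, 0.0, -1.0]]
contact_force: [-2.3, -1.0, 4.6]
opening: 67.1
grasp_force: 35.0
```

apply_moves:
  plan: "9.1 0 0 0 0 0 0;9.1 0 0 0 0 0 0;9.1 0 0 0 0 0 0;9.1 0 0 0 0 0 0;9.1 0 0 2 0 0 0;9.1 0 0 4 0 0 0;9.1 0 0 4 0 0 0;9.1 0 0 4 0 0 0;9.1 0 0 3.5 0 0 0"

```text
time_s: 13.05
position: [444.0, 218.3, 244.1]
ee_rot: [[-0.995, 0.098, 0.001], [0.098, 0.995, 0.0], [-0.001, 0.001, -1.0]]
contact_force: [-0.2, -0.2, -0.0]
opening: 91.2
grasp_force: 0.0
```

apply_moves:
  plan: "6.6 0 -3 0 0 0 0;6.6 0 -4.5 0 0 0 0;6.6 0 -4.5 0 0 0 0;6.6 0 -4.5 0 0 0 0;6.6 0 -4.5 0 0 0 0;6.6 0.8 -4.5 0 0 0 0;6.6 0.8 -4.5 0 0 0 0;6.6 0.9 -4.5 0 0 0 0;6.6 0 -2 0 0 0 0;6.6 0 0 0 0 0 0;6.6 0 0 0 0 0 0"

```text
time_s: 14.15
position: [468.7, -146.7, 241.7]
ee_rot: [[-0.995, 0.099, -0.0], [0.099, 0.995, 0.0], [0.0, 0.0, -1.0]]
contact_force: [0.4, -0.4, 0.0]
opening: 66.1
grasp_force: 0.0
```

```bash
python3 look.py w3 jar_mid,90,120 timer_mid,45,75
python3 - <<'E'
from h import *
c=snap('top');W=cloud(c)
x=ctrl.trace('top','film_mid')[:1]
for x in x:
    p=W[x['region']];print(x['confidence'],np.nanpercentile(p,[5,50,95],axis=0).round())
save(c,'top1.png')
E
```

```text
[ 468.7 -146.7  241.7] 14.15 yaw y 84.3
jar_mid 0.8 1350 [ 468.6 -145.5] [44.5 44.1] 15.9 z [103.7 106.4]
  lm 0.69 [277.592 186.48 ]
timer_mid 0.96 1127 [479.1 -52.6] [67.4 24.5] 68.3 z [60.8 67.3]
  lm 0.93 [348.712 185.808]
0.73 [[417. 187.  27.]
 [444. 218. 114.]
 [472. 244. 118.]]
```

View pics/w3.png

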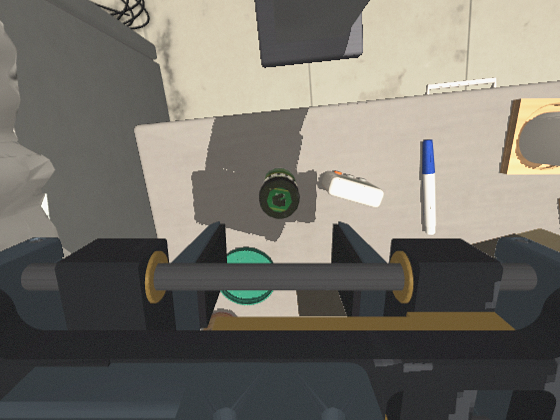

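The jar (280,193) and timer (350,188) are where I expected them. The roll stands in its rest with its top at about 115 mm. Next I grasp the jar.

apply_moves:
  plan: "6.6 0 0.1 -4 0 0 0;6.6 0 0 -4 0 0 0;6.6 0 0 -4 0 0 0;6.6 0 0 -4 0 0 0;6.6 0 0 -2.3 0 0 0;6.6 0 0 0 0 0 0;3 0 0 0 0 0 0;3 0 0 0 0 0 0;3 0 0 0 0 0 0;3 0 0 0 0 0 0;3 0 0 0 0 0 0;3 0 0 0 0 0 0"
  force: 20

```text
time_s: 15.7
position: [470.0, -146.0, 60.3]
ee_rot: [[-0.995, 0.098, 0.002], [0.098, 0.995, -0.001], [-0.002, -0.001, -1.0]]
contact_force: [-1.2, 1.7, 10.3]
opening: 44.5
grasp_force: 20.0
```

apply_moves:
  plan: "3 0 0 1.5 0 0 0;3 0 0 3 0 0 0;3 0 0 4 0 0 0;3 0 0 4 0 0 0;3 0 0 2.5 0 0 0;3 -1 3 0 0 0 0;3 -1 4 0 0 0 0;3 -0.8 4 0 0 0 0;3 0 4.2 0 0 0 0;3 0 4.2 0 0 0 0;3 0 4.2 0 0 0 0;3 0 4.2 0 0 0 0;3 0 4.2 0 0 0 0;3 0 4.2 0 0 0 0;3 0 4.2 0 0 0 0;3 0 4.2 0 0 0 0;3 2.7 3.5 0 0 0 0;3 2.7 3.5 0 0 0 0;3 2.7 3.5 0 0 0 0;3 2.6 3.3 0 0 0 0"

```text
time_s: 17.7
position: [548.7, 440.0, 209.5]
ee_rot: [[-0.995, 0.098, 0.001], [0.098, 0.995, 0.0], [-0.001, 0.0, -1.0]]
contact_force: [-0.1, 0.1, -0.3]
opening: 44.7
grasp_force: 20.0
```

apply_moves:
  plan: "3 0 0.8 0 0 0 0;3 0 0 0 0 0 0"

```text
time_s: 17.9
position: [547.7, 447.0, 208.9]
ee_rot: [[-0.995, 0.097, -0.0], [0.097, 0.995, -0.0], [0.0, -0.0, -1.0]]
contact_force: [0.1, -1.9, -1.0]
opening: 44.3
grasp_force: 20.0
```

```bash
python3 look.py w4 jar_rest,11,20 timer_rest,11,20 pen_rest,11,20 film_mid,105,125
```

```text
[547.7 447.  208.9] 17.9 yaw y 84.4
jar_rest 0.81 1414 [550.7 449.7] [79.  78.4] 85.6 z [13.4 15.5]
  lm 0.67 [279.888 186.396]
timer_rest 0.75 1316 [547.2 310.1] [ 57.9 100.2] 14.2 z [12.6 15.2]
  lm 0.97 [174.496 197.988]
pen_rest 0.98 468 [443.6 375. ] [137.2  45.9] 85.0 z [12.1 14.8]
  lm 0.89 [203.504 109.914]
film_mid 0.74 2954 [446.3 229. ] [48.8 67.9] 70.2 z [109.  116.7]
  lm 0.87 [ 53.592 119.994]
```

apply_moves:
  plan: "3 0.4 0.2 -3 0 0 0;3 0 0 -4 0 0 0;3 0 0 -3.5 0 0 0;3 0 0 -2 0 0 0;3 0 0 -1 0 0 0;3 0 0 -0.4 0 0 0;3 0 0 -0.2 0 0 0;3 0 0 0 0 0 0;3 0 0 0 0 0 0"

```text
time_s: 19.25
position: [552.4, 448.8, 69.2]
ee_rot: [[-0.995, 0.098, 0.001], [0.098, 0.995, 0.001], [-0.001, 0.001, -1.0]]
contact_force: [-0.8, -0.6, -1.3]
opening: 44.5
grasp_force: 20.0
```

apply_moves:
  plan: "3 0 0 -0.2 0 0 0;3 0 0 -0.1 0 0 0;3 0 0 -0.1 0 0 0;3 0 0 0 0 0 0"

```text
time_s: 19.65
position: [552.5, 448.6, 65.3]
ee_rot: [[-0.995, 0.098, 0.001], [0.098, 0.995, 0.0], [-0.001, 0.0, -1.0]]
contact_force: [-2.9, -4.0, 13.6]
opening: 44.6
grasp_force: 20.0
```

apply_moves:
  plan: "7.5 0 0 0 0 0 0;7.5 0 0 0 0 0 0;7.5 0 0 0 0 0 0;7.5 0 0 0 0 0 0;7.5 0 0 2 0 0 0;7.5 0 0 4 0 0 0;7.5 0 0 4 0 0 0;7.5 0 0 4 0 0 0;7.5 0 0 3 0 0 0"

```text
time_s: 20.55
position: [552.4, 448.7, 238.4]
ee_rot: [[-0.995, 0.098, 0.002], [0.098, 0.995, 0.002], [-0.002, 0.002, -1.0]]
contact_force: [-0.3, -0.1, 0.7]
opening: 74.8
grasp_force: 0.0
```

apply_moves:
  plan: "6.5 -2.7 -3.7 0 0 0 -6;6.5 -2.7 -3.7 0 0 0 -8;6.5 -2.7 -3.7 0 0 0 -8;6.5 -2.7 -3.8 0 0 0 -8;6.5 0 -4 0 0 0 -8;6.5 0 -4 0 0 0 -8;6.5 0 -4 0 0 0 -8;6.5 0 -4 0 0 0 -8;6.5 0 -4 0 0 0 -8;6.5 0.8 -4 0 0 0 -8;6.5 0.8 -4 0 0 0 -8;6.5 0.8 -4 0 0 0 -8;6.5 0.8 -3.4 0 0 0 -8;6.5 0.2 0 0 0 0 -4;6.5 0 0 0 0 0 0;6.5 0 0 0 0 0 0"

```text
time_s: 22.15
position: [477.8, -54.5, 234.6]
ee_rot: [[0.366, 0.931, 0.001], [0.931, -0.366, -0.0], [0.0, 0.001, -1.0]]
contact_force: [-0.5, 0.3, -0.4]
opening: 65.0
grasp_force: 0.0
```

```bash
python3 look.py w5 timer_mid,55,75 pen_mid,5,25
python3 - <<'E'
from h import *
c=snap('top');W=cloud(c); save(c,'top2.png')
for t in ['jar_mid','film_mid']:
  for x in ctrl.trace('top',t)[:1]:
    p=W[x['region']];print(t,x['confidence'],np.nanpercentile(p,[5,50,95],axis=0).round())
E
```

```text
[477.8 -54.5 234.6] 22.15 yaw y -21.5
timer_mid 0.73 1091 [480.  -51.3] [67.1 23.4] 68.3 z [63.3 67.1]
  lm 0.81 [278.208 185.22 ]
pen_mid 0.82 1258 [496.4  64.3] [134.3  15.7] 3.5 z [11.6 16.4]
  lm 0.67 [256.48   92.988]
jar_mid 0.59 [[533. 424.  21.]
 [551. 436. 108.]
 [570. 461. 112.]]
film_mid 0.82 [[419. 187.  58.]
 [446. 219. 114.]
 [472. 244. 118.]]
```

View pics/w5.png

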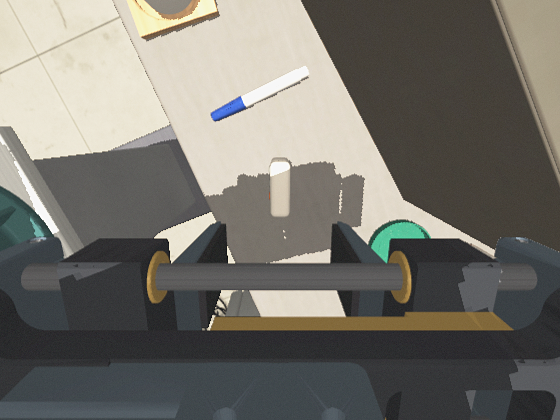

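The timer (280,188) is squarely between the fingers. The jar stands in its rest with its top at about 110 mm. Descending.

apply_moves:
  plan: "6.5 0.15 0.2 -4 0 0 0;6.5 0 0 -4.5 0 0 0;6.5 0 0 -4.5 0 0 0;6.5 0 0 -4 0 0 0;6.5 0 0 -3.1 0 0 0;6.5 0 0 0 0 0 0;1 0 0 0 0 0 0;1 0 0 0 0 0 0;1 0 0 0 0 0 0;1 0 0 0 0 0 0;1 0 0 0 0 0 0;1 0 0 0 0 0 0;1 0 0 0 0 0 0;1 0 0 0 0 0 0"
  force: 20

```text
time_s: 23.95
position: [479.8, -52.7, 33.4]
ee_rot: [[0.369, 0.93, 0.0], [0.93, -0.369, -0.0], [0.0, 0.0, -1.0]]
contact_force: [-1.2, -0.7, 9.1]
opening: 24.1
grasp_force: 20.0
```

apply_moves:
  plan: "1 0 0 1.5 0 0 0;1 0 0 3 0 0 0;1 0 0 4 0 0 0;1 0 0 4 0 0 0;1 0 0 2.7 0 0 0;1 -1 2.2 0 0 0 3;1 -1 3.5 0 0 0 4;1 -1 4 0 0 0 4;1 -0.9 4 0 0 0 5;1 0 4 0 0 0 5;1 0 4 0 0 0 5;1 0 4 0 0 0 5;1 0 4 0 0 0 4.8;1 0 4 0 0 0 0;1 0 2.5 0 0 0 0;1 1.5 0 0 0 0 0;1 2.8 0 0 0 0 0;1 2.8 0 0 0 0 0;1 2.4 0 0 0 0 0;1 1.2 0 0 0 0 0"

```text
time_s: 25.95
position: [549.3, 308.5, 184.8]
ee_rot: [[-0.244, 0.97, 0.0], [0.97, 0.244, -0.0], [-0.0, 0.0, -1.0]]
contact_force: [-1.0, 0.3, -0.5]
opening: 24.3
grasp_force: 20.0
```

apply_moves:
  plan: "1 0 0 0 0 0 0;1 0 0 0 0 0 0"

```text
time_s: 26.15
position: [546.6, 308.8, 184.6]
ee_rot: [[-0.245, 0.97, -0.001], [0.97, 0.245, -0.0], [-0.0, -0.001, -1.0]]
contact_force: [-0.9, -0.3, -0.2]
opening: 23.5
grasp_force: 20.0
```

```bash
python3 look.py w6 timer_rest,11,20 timer_mid,60,230 pen_rest,11,20
```

```text
[546.6 308.8 184.6] 26.15 yaw y 14.2
  lm 0.82 [276.192 192.486]
timer_mid 0.66 4386 [544.  312.5] [27.1 62.4] 15.0 z [195.3 218.2]
pen_rest 0.73 535 [444.3 377.7] [132.5  45.8] 85.2 z [12.2 14.9]
  lm 0.62 [203.784 123.606]
```

View pics/w6.png

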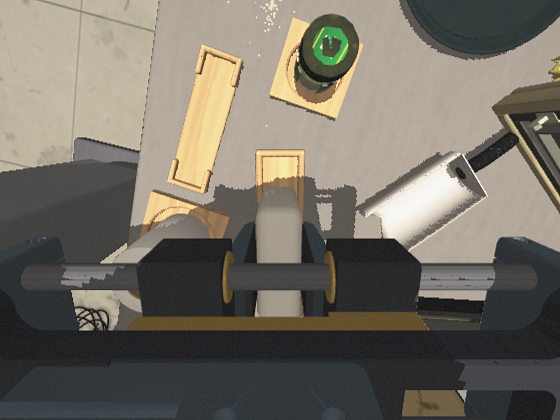

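The timer sits over its slot (256–304, 150–200) and lines up with it. The jar is upright in its rest. Lowering the timer.

apply_moves:
  plan: "1 0.1 0.1 -3 0 0 0;1 0 0 -4 0 0 0;1 0 0 -3.5 0 0 0;1 0 0 -2 0 0 0;1 0 0 -1 0 0 0;1 0 0 -0.6 0 0 0;1 0 0 -0.3 0 0 0;1 0 0 0 0 0 0;1 0 0 0 0 0 0"

```text
time_s: 27.4
position: [548.9, 310.6, 41.9]
ee_rot: [[-0.245, 0.97, 0.001], [0.97, 0.245, 0.001], [0.0, 0.001, -1.0]]
contact_force: [1.0, -0.1, -1.4]
opening: 23.7
grasp_force: 20.0
```

apply_moves:
  plan: "1 0 0 -0.15 0 0 0;1 0 0 -0.1 0 0 0;1 0 0 0 0 0 0"

```text
time_s: 27.7
position: [548.4, 310.3, 38.5]
ee_rot: [[-0.245, 0.97, 0.0], [0.97, 0.245, 0.0], [0.0, 0.0, -1.0]]
contact_force: [0.2, -0.1, -1.2]
opening: 23.7
grasp_force: 20.0
```

apply_moves:
  plan: "1 0 0 -0.1 0 0 0;1 0 0 0 0 0 0"

```text
time_s: 27.9
position: [548.5, 310.3, 38.4]
ee_rot: [[-0.245, 0.97, -0.0], [0.97, 0.245, -0.0], [-0.0, -0.0, -1.0]]
contact_force: [-5.2, -2.3, 15.3]
opening: 24.0
grasp_force: 20.0
```

apply_moves:
  plan: "5 0 0 0 0 0 0;5 0 0 0 0 0 0;5 0 0 0 0 0 0;5 0 0 0 0 0 0;5 0 0 2 0 0 0;5 0 0 4 0 0 0;5 0 0 4 0 0 0;5 0 0 4 0 0 0;5 0 0 3 0 0 0"

```text
time_s: 28.8
position: [548.8, 310.5, 210.0]
ee_rot: [[-0.245, 0.97, 0.002], [0.97, 0.245, 0.001], [0.0, 0.002, -1.0]]
contact_force: [0.4, -0.1, -0.4]
opening: 50.1
grasp_force: 0.0
```

apply_moves:
  plan: "5 -2.7 0 0 0 0 0;5 -3 0 0 0 0 -6;5 -3 0 0 0 0 -8;5 -2 -2 0 0 0 -8;5 0 -3 0 0 0 -8;5 0 -3 0 0 0 -8;5 0 -3 0 0 0 -8;5 0 -3 0 0 0 -8;5 0 -3 0 0 0 -8;5 1.3 -3 0 0 0 -8;5 1.3 -2 0 0 0 -8;5 1.3 -1.5 0 0 0 -8;5 1.3 -1.2 0 0 0 -8;5 0.3 0 0 0 0 -6.5;5 0 0 0 0 0 0;5 0 0 0 0 0 0"

```text
time_s: 30.4
position: [496.1, 63.4, 207.3]
ee_rot: [[0.998, 0.068, -0.0], [0.068, -0.998, -0.0], [-0.0, -0.0, -1.0]]
contact_force: [0.6, 0.1, 0.4]
opening: 50.2
grasp_force: 0.0
```

```bash
python3 look.py w7 pen_mid,5,25
python3 - <<'E'
from h import *
c=snap('top');W=cloud(c); save(c,'top3.png')
for t in ['timer_mid','jar_mid','film_mid']:
  for x in ctrl.trace('top',t)[:1]:
    p=W[x['region']];print(t,x['confidence'],np.nanpercentile(p,[5,50,95],axis=0).round())
E
```

```text
[496.1  63.4 207.3] 30.4 yaw y -86.1
pen_mid 0.85 1157 [497.  64.] [134.6  14.9] 3.3 z [11.7 16.4]
  lm 0.6 [277.704 186.9  ]
timer_mid 0.6 [[534. 277.  30.]
 [547. 305.  69.]
 [562. 332.  73.]]
jar_mid 0.76 [[532. 424.  24.]
 [551. 437. 107.]
 [570. 461. 112.]]
film_mid 0.79 [[417. 187.  28.]
 [444. 218. 114.]
 [473. 244. 118.]]
```

View pics/w7.png

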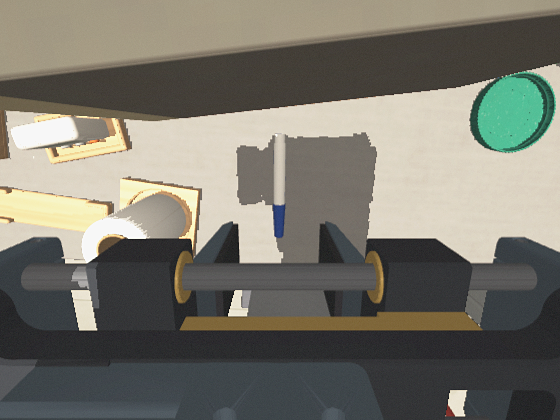

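The pen (279,185) is centred between the fingers. The timer is in its rest with its top at about 71 mm.

apply_moves:
  plan: "4 0.1 0.05 -4 0 0 0;4 0 0 -4.5 0 0 0;4 0 0 -4.5 0 0 0;4 0 0 -4 0 0 0;4 0 0 -2 0 0 0;4 0 0 -0.8 0 0 0;4 0 0 -0.4 0 0 0;4 0 0 0 0 0 0;4 0 0 0 0 0 0"

```text
time_s: 31.65
position: [498.2, 63.9, 6.6]
ee_rot: [[0.998, 0.064, 0.002], [0.064, -0.998, 0.0], [0.002, -0.0, -1.0]]
contact_force: [0.1, 1.0, 0.6]
opening: 40.2
grasp_force: 0.0
```

apply_moves:
  plan: "4 0 0 -0.2 0 0 0;4 0 0 0 0 0 0;0.5 0 0 0 0 0 0;0.5 0 0 0 0 0 0;0.5 0 0 0 0 0 0;0.5 0 0 0 0 0 0;0.5 0 0 0 0 0 0;0.5 0 0 0 0 0 0"
  force: 12

```text
time_s: 32.45
position: [497.4, 63.8, 3.5]
ee_rot: [[0.998, 0.064, 0.0], [0.064, -0.998, 0.0], [0.0, -0.0, -1.0]]
contact_force: [-1.5, 0.0, 2.2]
opening: 15.4
grasp_force: 12.0
```

apply_moves:
  plan: "0.5 0 0 1 0 0 0;0.5 0 0 3 0 0 0;0.5 0 0 4 0 0 0;0.5 0 0 4.5 0 0 0;0.5 0 0 4.5 0 0 0;0.5 -1.5 1.5 0 0 0 3;0.5 -2 2.5 0 0 0 7;0.5 -1.9 3 0 0 0 8;0.5 0 3.2 0 0 0 8;0.5 0 3.2 0 0 0 8;0.5 0 3.2 0 0 0 8;0.5 0 3.2 0 0 0 8;0.5 0 3.2 0 0 0 8;0.5 0 3 0 0 0 8;0.5 0 2.5 0 0 0 8;0.5 0 1.5 0 0 0 7.3;0.5 0 0 0 0 0 0;0.5 0 0 0 0 0 0"

```text
time_s: 34.25
position: [443.1, 363.4, 173.6]
ee_rot: [[0.09, 0.996, -0.0], [0.996, -0.09, -0.0], [-0.0, -0.0, -1.0]]
contact_force: [0.7, -1.0, -0.2]
opening: 14.9
grasp_force: 12.0
```

```bash
python3 look.py w8 pen_rest,10.5,18 pen_mid,140,200
```

```text
[443.1 363.4 173.6] 34.25 yaw y -5.2
pen_rest 0.78 445 [448.6 429. ] [28.1 45.8] 84.8 z [12.1 15. ]
  lm 0.88 [278.712 192.612]
pen_mid 0.84 3673 [443.7 375.5] [110.9  15.7] 84.5 z [182.1 186.6]
  lm 0.72 [278.096 249.102]
```

View pics/w8.png

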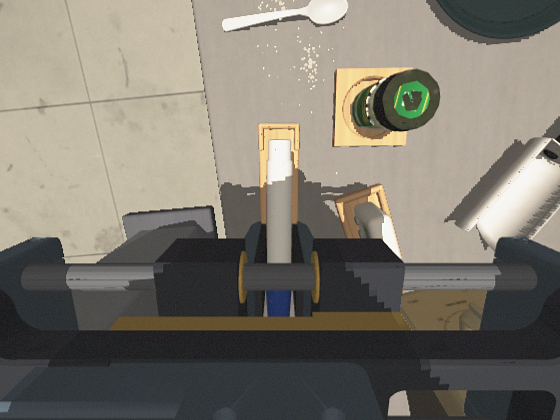

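The pen is aligned over its groove (261–299, 123–240), the lengths match, and the jar and timer are standing in their rests. Lowering.

apply_moves:
  plan: "0.5 0 0.05 -4 0 0 0;0.5 0 0 -4.5 0 0 0;0.5 0 0 -4 0 0 0;0.5 0 0 -2 0 0 0;0.5 0 0 -1 0 0 0;0.5 0 0 -0.5 0 0 0;0.5 0 0 -0.3 0 0 0;0.5 0 0 0 0 0 0;0.5 0 0 0 0 0 0"

```text
time_s: 35.4
position: [443.9, 364.7, 11.4]
ee_rot: [[0.088, 0.996, 0.001], [0.996, -0.088, 0.001], [0.001, 0.001, -1.0]]
contact_force: [-0.2, -0.2, -1.0]
opening: 15.3
grasp_force: 12.0
```

apply_moves:
  plan: "0.5 0 0 -0.15 0 0 0;0.5 0 0 0 0 0 0;0.5 0 0 0 0 0 0"

```text
time_s: 35.7
position: [443.5, 364.4, 9.1]
ee_rot: [[0.088, 0.996, 0.0], [0.996, -0.088, 0.0], [0.0, 0.0, -1.0]]
contact_force: [-0.2, -0.2, -0.4]
opening: 15.4
grasp_force: 12.0
```

apply_moves:
  plan: "0.5 0 0 -0.05 0 0 0;0.5 0 0 0 0 0 0;1.8 0 0 0 0 0 0;2.1 0 0 0 0 0 0;2.6 0 0 0 0 0 0;3.2 0 0 0 0 0 0;3.8 0 0 0 0 0 0;3.8 0 0 0 0 0 0;3.8 0 0 1 0 0 0;3.8 0 0 3 0 0 0;3.8 0 0 4 0 0 0;3.8 0 0 4 0 0 0;3.8 0 0 4 0 0 0;3.8 0 0 4 0 0 0;3.8 0 0 0 0 0 0;3.8 0 0 0 0 0 0"

```text
time_s: 37.3
position: [443.7, 364.5, 209.8]
ee_rot: [[0.088, 0.996, 0.002], [0.996, -0.088, 0.001], [0.002, 0.002, -1.0]]
contact_force: [1.1, -0.7, 0.3]
opening: 37.8
grasp_force: 0.0
```

```bash
python3 look.py w9 pen_mid,5,40
python3 - <<'E'
from h import *
for n in ['side','top']:
  c=snap(n);W=cloud(c)
  for t in ['film_mid','timer_mid','jar_mid','pen_mid','lid','spoon']:
    for x in ctrl.trace(n,t)[:1]:
      p=W[x['region']];print(n,t,round(x['confidence'],2),np.nanpercentile(p,[5,50,95],axis=0).round().tolist())
  im=c['image'][:,:,::-1]
  cr=im[160:270,180:310] if n=='side' else im[180:290,120:290]
  cv2.imwrite('pics/%s_end.png'%n,cv2.resize(cr,None,fx=4.5,fy=4.5,interpolation=cv2.INTER_CUBIC))
E
```

```text
[443.7 364.5 209.8] 37.3 yaw y -5.0
pen_mid 0.56 1148 [443.2 364.7] [133.6  15.7] 84.6 z [17.  21.5]
  lm 0.84 [277.48  188.118]
side film_mid 0.82 [[409.0, 184.0, 15.0], [432.0, 193.0, 76.0], [464.0, 234.0, 116.0]]
side timer_mid 0.7 [[530.0, 276.0, 13.0], [541.0, 295.0, 46.0], [558.0, 329.0, 71.0]]
side jar_mid 0.7 [[528.0, 425.0, 20.0], [544.0, 431.0, 70.0], [567.0, 456.0, 110.0]]
top film_mid 0.56 [[417.0, 187.0, 38.0], [444.0, 217.0, 114.0], [472.0, 244.0, 118.0]]
top timer_mid 0.74 [[543.0, 424.0, 24.0], [559.0, 439.0, 108.0], [573.0, 464.0, 113.0]]
top jar_mid 0.64 [[545.0, 424.0, 33.0], [559.0, 438.0, 108.0], [571.0, 463.0, 113.0]]
top pen_mid 0.72 [[559.0, 408.0, 4.0], [581.0, 428.0, 13.0], [591.0, 472.0, 17.0]]
top lid 0.92 [[571.0, -251.0, -1.0], [608.0, -214.0, 3.0], [644.0, -175.0, 17.0]]
```

View pics/w9.png

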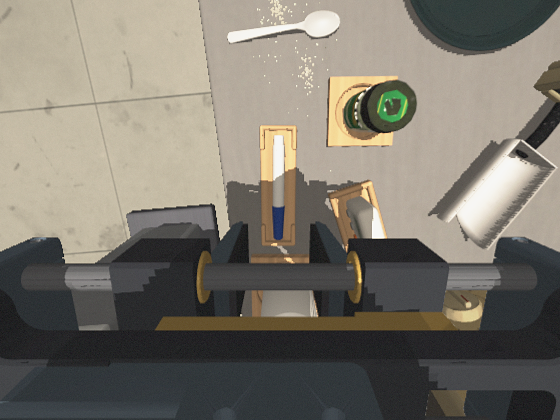

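View pics/side_end.png

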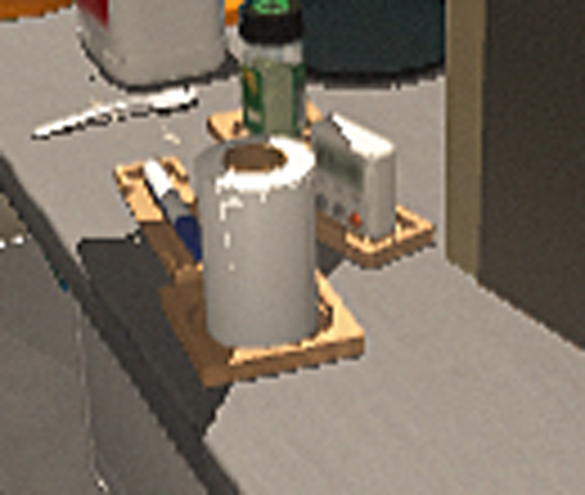

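The wrist view shows the pen lying in its groove (278,185) and the jar in its rest (360,108). In the side view the roll and timer stand upright in their recesses, and the spoon hasn't moved. The gripper is clear, so I'm handing the job in.

```bash
python3 -c "
from station import ctrl
print(ctrl.close_job())"
```

```text
the job is handed in; nothing more can be done
None
```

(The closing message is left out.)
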